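# Park each degchi with its own lid

## Task

The washed degchis are scattered over the wooden stool and their lids stand in the steel pan stand. Slide each degchi along the stool top, without lifting it, into the bay right in front of the lid that fits its mouth, until it stands upright and fully home against the rail at the back of the bay. Leave the lids and all the other things where they are.

Things in the scene. Friction and masses are not known exactly. Their poses are not given: they have to be found in the camera images.
- rack: Fixed pan-and-lid stand of bent steel rod, 465 mm wide. Origin on the stool, mid-width, under the front face of its stop rail; x points into the stand, away from the robot, y left along it. Three bays open to -x, parted by four loops of 6 mm rod at y = -232.5, -77.5, 77.5, 232.5 mm, each from x = -50 to 69 mm, 61 mm high. Clear width of a bay 149 mm; its floor is the bare wood.
- bay_left (a point): Middle of the left bay (y = +155 mm in the stand's frame), on the front face of the stop rail, 22 mm above the stool; axes as the stand's. The rail is a rigid level rod, 8 mm thick, along the whole stand: the belly of a degchi comes to rest against it. Behind it, at x = 32 mm, a lid stands on edge in a slot between low wire hoops (front one 61 mm high at x = 22 mm).
- bay_middle (a point): The same point of the middle bay (y = 0 in the stand's frame).
- bay_right (a point): The same point of the right bay (y = -155 mm in the stand's frame).
- degchi_small: Small aluminium degchi: round open pot without handles, nearly upright wall. Greatest diameter 92 mm at the belly 14 mm up (a 12-sided hull, so up to 3 mm less in places), foot 79 mm, 91 mm over the rim, clear opening at the narrowest, just below the rim, 79 mm; 56 mm high, wall 3 mm, floor 4 mm; about 0.22 kg, give or take 30 %. Origin: centre of its underside; z up.
- degchi_medium: Medium aluminium degchi, same shape: belly diameter 108 mm at 16 mm up, foot 93 mm, 106 mm over the rim, clear opening 94 mm, 63 mm high, about 0.30 kg. Origin: centre of its underside; z up.
- degchi_large: Large aluminium degchi, same shape: belly diameter 124 mm at 18 mm up, foot 107 mm, 122 mm over the rim, clear opening 109 mm, 70 mm high, about 0.40 kg. Origin: centre of its underside; z up.
- lid_small: Round steel lid of the small degchi, 96 mm across, with a 10 mm deep rim and a 20 mm knob on the side away from the bay (+x); loose, standing on edge in any one of the three slots of the stand. Origin: centre of its disc, 59 mm above the stool; x is the disc's normal. Its top edge stands 107 mm above the stool.
- lid_medium: Round steel lid of the medium degchi, 111 mm across, otherwise the same, in another slot. Origin: centre of its disc, 68 mm above the stool; top edge at 124 mm.
- lid_large: Round steel lid of the large degchi, 127 mm across, otherwise the same, in another slot. Origin: centre of its disc, 77 mm above the stool; top edge at 141 mm.
- cooker_lid: Bystander: steel pressure cooker lid lying flat, diameter 170 mm, 11 mm high at the rim, 22 mm at the middle, with a whistle weight of diameter 30 mm up to 48 mm high at the middle and a black handle 26 mm wide, up to 33 mm high, that runs along its +x axis to 230 mm from the middle. Origin: middle of its underside.
- bowl_stack: Bystander: stack of three steel bowls nested in one another (moves as one), 120 mm across, 68 mm high. Origin: middle of its underside.
- scrub_brush: Bystander: plastic scrub brush lying on its bristles, 120 mm long along its x, 46 mm wide, 54 mm high over the grip. Origin: middle of its underside.
- soap_dish: Bystander: plastic soap dish with a bar of soap in it, 95 mm long along its x, 56 mm wide, 25 mm high. Origin: middle of its underside.
- tumbler: Bystander: upright steel drinking tumbler, 60 mm across the rim, 75 mm high. Origin: middle of its underside.
- katori: Bystander: small steel bowl with a ball of steel scourer in it, 86 mm across, 41 mm high. Origin: middle of its underside.
Things that resemble listed ones, but are neither listed nor needed, are in the scene too. Leave any red look-alike of the degchi_small alone. What is shaped like the degchi_large but purple is not meant.

How it is judged:
By the outcome, as a careful person would: the job done as asked, in the order asked, and still so for the second after the job is handed in, with the robot touching nothing.
It also fails if it takes over 72 s, if anything falls off the work surface, if the arm or the gripper's body presses on something with over 40 N, if the wrist force passes 120 N, or if a joint passes its speed limit or range.

## Robot

A 6-joint arm with a two-finger parallel gripper is mounted at the origin on the work surface. World frame = base frame: x ahead of the robot, y to its left, z up, the work surface at z = 0. Lengths are in mm, angles in rad, forces in N, time in s.
With the tool pointing down it reaches from about 350 to 975 mm from the base axis. Payload 7.1 kg.
Tool frame: the origin (TCP) lies at the very end of the fingers, on their centre line; the grasp point (between the pads) lies 19 mm behind it; z points along the fingers, y is the line along which they close (so a half turn about z gives the same grasp; the last joint's range is limited). The gripper opens to 88 mm and grips with 3 to 60 N. Pads are 20 mm wide; open, the fingers measure 115 mm over their backs; the gripper's body (75 mm by 178 mm) begins 61 mm behind the grasp point.
Start: joints at [-1.344, 0.423, 1.63, -0, 1.089, -0.019], TCP at [152.102, -606.193, 222.675] pointing down, gripper open.
Joint ranges: [-3, 3], [-0.9, 2.11], [0.09, 2.58], [-1.31, 4.45], [0.11, 2.69], [-2.54, 2.54]. Speed limits (rad/s): [2.39, 2.39, 3.01, 3.14, 3.14, 3.14].

## Interface

Orientations are given as a rotation vector (axis times angle).
In Python, from workcell import ctrl, optics gives the robot as it stands.
- The arm moves only by the shell command python3 -m jog 'ROWS'. ROWS is JSON, a list of rows, each a list of 7 numbers: the shift along the tool's x, y, z in units of 40 mm (1.0 is 40 mm), then the turn, a rotation vector about the tool's x, y, z in units of 6 degrees (1.0 is 6 degrees), then the opening, from 0 (shut) to 1 (fully open). A call has 1 to 20 rows; each row shifts and turns the commanded pose from where the row before left it, along the tool's axes as they then stand; what a row does not reach is not made up. A row lasts 1/10 s, in which the tool goes at most 50 mm and 8.59 degrees, less where a joint would pass 70% of its speed; a pose out of reach is approached as far as the arm can. A call is refused whole if a number of a shift passes 1 or a number of a turn 1, either way. A call with a gripper value outside its range is refused whole. The fingers move at their own pace and stop on an object; the grip force is fixed at half the most. Time passes only in rows, so rows that do not move let the fingers close. It gives the time, the measured TCP pose, the force, the opening and the grip force at its end, in the units of the state.
- ctrl.get_obs(): the state, without advancing time (a new reading comes with each control period).
- optics.get_image(name): name is "scene" or "top"; returns the picture (480x640x3 uint8, red, green, blue); there is no depth.
- optics.camera_model(name): a dict with "fov_y" (degrees; the focal length in pixels is half the picture's height over the tangent of half this angle, whatever the lens; pixels are square), "cx", "cy" (the principal point, pixels), "view" (4x4, takes a point from world to camera coordinates). Camera axes: x right, y up, looking along -z (the intrinsics and any distortion apply to the point x, -y, -z); pixel columns grow to the right and rows downward; lengths in mm; the calibration is good to about 2 mm. A picture is of the moment at which its call begins. camera_model takes no time and is no camera call.
- ctrl.close_job(): hands the job in; it is judged then, once.
Trained networks look in the newest picture that a camera, given by its name, has taken for a name from the list of things; names that differ only in an ending like _2 or _b are one class to them, and where a whole thing is asked for, a point or a joint stands for the part that bears it (a point fixed in the world has none). Each returns a list of dicts, best first, with "conf" (0 to 1); they miss things now and then, are a little off and sometimes report something else, mostly with a low value. They report only what shows in the picture. A call takes as long as a camera call. They do not tell look-alikes from the thing itself.
- optics.masks_of(target, camera): "pixels" (480x640 bool, what is visible of it) and "extent" ([centre column, centre row, width, height] in pixels, round what is visible of it).
The state is a dict: "t": time; "qpos": joint angles; "qvel": joint speeds; "joint_torque": joint torques, N m; "ee_pos": TCP position; "orientation": TCP orientation; "ft_force": force on the tool from outside, world axes, zero at the start; "moment": the same for the moment, N m; "width": finger opening in mm; "grasp_force": force on a finger pad.
Only numpy, scipy, OpenCV 4.12 (cv2) and the standard library are available. Lean on these libraries where they do the work, as an engineer would, in place of code of your own. Each camera call takes 0.05 s, during which the arm holds its last target. There are 200 camera calls.

## Working session

There is one attempt and no reset: what is moved stays moved. The work goes in short steps, Python scripts to look and compute and a shell command to move; the robot and the scene stay as the last step left them, time stands still between calls to the robot, and variables do not carry over. Pictures are saved under pics/ and viewed, at most 10 in all, crops included, and the job is handed in when it is done.

```bash
mkdir -p pics; ls; python3 - <<'E'
from workcell import ctrl, optics
import cv2
for n in ("scene","top"):
    im=optics.get_image(n); cv2.imwrite(f"pics/{n}0.png",im[:,:,::-1])
    print(n,optics.camera_model(n))
print(ctrl.get_obs())
E
```

```text
pics
scene {'fov_y': 54.843039128123685, 'cx': 317.77951143857587, 'cy': 239.88371039721113, 'view': array([[ 1.23452495e-01,  9.92338757e-01,  4.82426181e-03,
        -5.80822702e+01],
       [-7.74872588e-01,  9.33591446e-02,  6.25185207e-01,
         3.38040885e+02],
       [ 6.19945122e-01, -8.09188621e-02,  7.80461520e-01,
        -1.43914473e+03],
       [ 0.00000000e+00,  0.00000000e+00,  0.00000000e+00,
         1.00000000e+00]])}
top {'fov_y': 44.397324364493365, 'cx': 324.13496511874735, 'cy': 240.46961947526663, 'view': array([[ 8.69266154e-03, -9.99951835e-01, -4.55688566e-03,
         1.62323402e+01],
       [ 9.92450844e-01,  8.06976866e-03,  1.22377288e-01,
        -5.08543006e+02],
       [-1.22334620e-01, -5.58626936e-03,  9.92473191e-01,
        -1.45060674e+03],
       [ 0.00000000e+00,  0.00000000e+00,  0.00000000e+00,
         1.00000000e+00]])}
{'t': 0.1, 'qpos': array([-1.34403704e+00,  4.23775768e-01,  1.63062263e+00,  6.17252430e-05,
        1.08862752e+00, -1.90301003e-02]), 'qvel': array([ 1.23816204e-03, -3.51185916e-03, -2.00953138e-03, -3.23807399e-04,
       -3.39890151e-05, -1.06666562e-03]), 'joint_torque': array([-4.37181134e-04, -5.45616853e+01, -2.74324983e+01,  6.44992897e-02,
        1.88517227e-02, -3.68708072e-05]), 'ee_pos': array([ 151.98220706, -605.7021724 ,  221.96880218]), 'orientation': array([-3.11648369e+00, -3.84893845e-01,  1.47940643e-04]), 'ft_force': array([0.10224491, 0.18410481, 0.3616352 ]), 'moment': array([-0.01116331,  0.02564143,  0.01934261]), 'grasp_force': 0.0, 'width': 87.87486028689166}
```

View pics/top0.png

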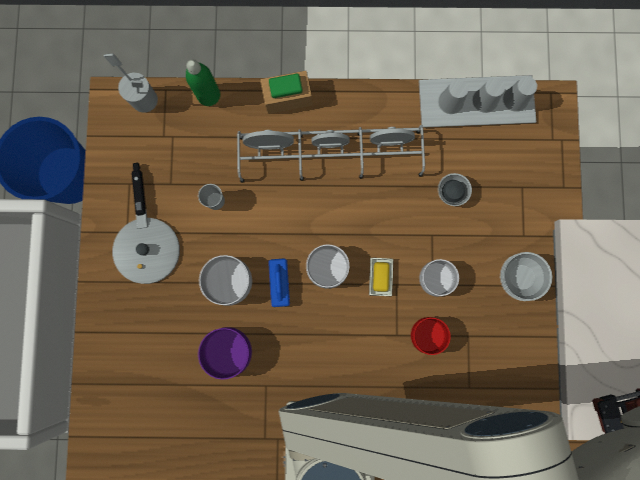

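View pics/scene0.png

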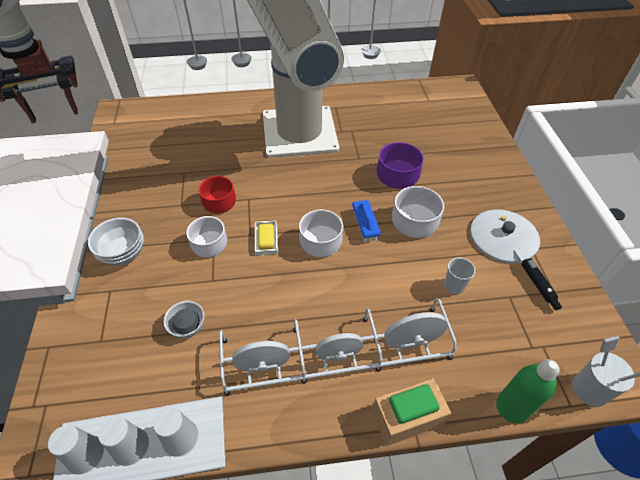

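Top view: candidates for the degchis are grey pots at (225,280), (328,266) and (439,278). The look-alikes are red (431,335), purple (225,353), the bowl stack (526,277) and the katori (455,190). The lids stand left to right at (268,141), (330,141) and (392,137). The scene view agrees.

```bash
cat > h.py <<'E'
import numpy as np
from workcell import ctrl, optics
CM={n:optics.camera_model(n) for n in("scene","top")}
def proj(n,P):
    c=CM[n];P=np.atleast_2d(P);q=P@c["view"][:3,:3].T+c["view"][:3,3]
    f=240/np.tan(np.radians(c["fov_y"])/2)
    return np.c_[c["cx"]+f*q[:,0]/-q[:,2],c["cy"]-f*q[:,1]/-q[:,2]]
def bbox(p):
    a,b=p.min(0),p.max(0);return np.r_[(a+b)/2,b-a]
T=np.linspace(0,2*np.pi,73)
def ring(d,z):return np.c_[d/2*np.cos(T),d/2*np.sin(T),0*T+z]
POT={"small":np.r_[ring(79,0),ring(92,14),ring(91,56)],"medium":np.r_[ring(93,0),ring(108,16),ring(106,63)],"large":np.r_[ring(107,0),ring(124,18),ring(122,70)]}
E
cat > m.py <<'E'
from h import *
import cv2
from scipy.optimize import least_squares
im={n:optics.get_image(n) for n in CM}
for k in("degchi_small","degchi_medium","degchi_large","lid_small","lid_medium","lid_large","rack","tumbler","katori","soap_dish","scrub_brush"):
    for n in CM:
        for r in optics.masks_of(k,n)[:4]:
            m=r["pixels"];ys,xs=np.nonzero(m)
            print(k,n,round(r["conf"],2),np.round(r["extent"]),m.sum(),im[n][m].mean(0).astype(int))
a=cv2.resize(im["top"][110:210,220:440],None,fx=3.6,fy=3.6,interpolation=cv2.INTER_CUBIC)
b=cv2.resize(im["scene"][290:410,200:470],None,fx=2.9,fy=2.9,interpolation=cv2.INTER_CUBIC)
cv2.imwrite("pics/ra.png",a[:,:,::-1]);cv2.imwrite("pics/rb.png",b[:,:,::-1])
E
python3 m.py
```

```text
degchi_small scene 0.79 [206. 238.  40.  46.] 1379 [160 159 164]
degchi_small scene 0.77 [215. 194.  40.  37.] 1192 [133  36  33]
degchi_small scene 0.63 [320. 230.  45.  51.] 1737 [148 148 154]
degchi_small top 0.83 [438. 277.  40.  40.] 1186 [135 137 136]
degchi_small top 0.72 [432. 335.  45.  42.] 1195 [120  22  19]
degchi_small top 0.21 [454. 188.  34.  30.] 851 [76 80 79]
degchi_medium scene 0.73 [321. 230.  42.  48.] 1748 [148 148 154]
degchi_medium scene 0.62 [114. 241.  55.  43.] 1979 [168 173 177]
degchi_medium top 0.86 [330. 267.  44.  45.] 1508 [135 137 137]
degchi_large scene 0.93 [401. 166.  50.  46.] 1790 [72 39 95]
degchi_large scene 0.67 [417. 213.  50.  49.] 2114 [136 136 142]
degchi_large top 0.7 [224. 278.  52.  54.] 2083 [123 125 125]
degchi_large top 0.64 [225. 354.  58.  50.] 2218 [64 32 84]
lid_small scene 0.69 [340. 347.  46.  30.] 887 [127 131 135]
lid_small top 0.72 [332. 137.  39.  17.] 372 [91 95 93]
lid_small top 0.7 [440. 277.  40.  38.] 1167 [137 139 139]
lid_medium scene 0.61 [260. 356.  52.  29.] 1327 [127 131 133]
lid_medium scene 0.47 [184. 319.  44
[... 614 characters left out ...]
umbler top 0.66 [214. 199.  24.  29.] 534 [84 87 84]
tumbler top 0.18 [392. 136.  43.  20.] 545 [92 96 95]
katori scene 0.65 [183. 318.  40.  36.] 1126 [110 115 119]
katori top 0.65 [455. 188.  34.  35.] 862 [76 81 80]
soap_dish scene 0.87 [265. 235.  23.  37.] 789 [191 180 115]
soap_dish top 0.67 [529. 274.  53.  49.] 2056 [124 130 127]
soap_dish top 0.58 [381. 277.  31.  37.] 832 [156 146  78]
soap_dish top 0.21 [214. 195.  27.  28.] 515 [84 87 86]
scrub_brush scene 0.61 [365. 221.  27.  42.] 667 [ 48  91 182]
scrub_brush scene 0.46 [208. 236.  42.  43.] 1357 [160 160 165]
scrub_brush top 0.73 [394. 138.  48.  19.] 592 [93 98 96]
scrub_brush top 0.64 [282. 282.  22.  50.] 894 [ 29  67 136]
```

View pics/ra.png

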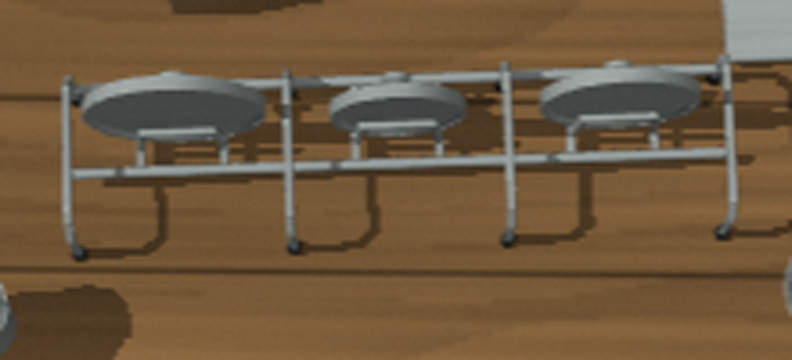

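View pics/rb.png

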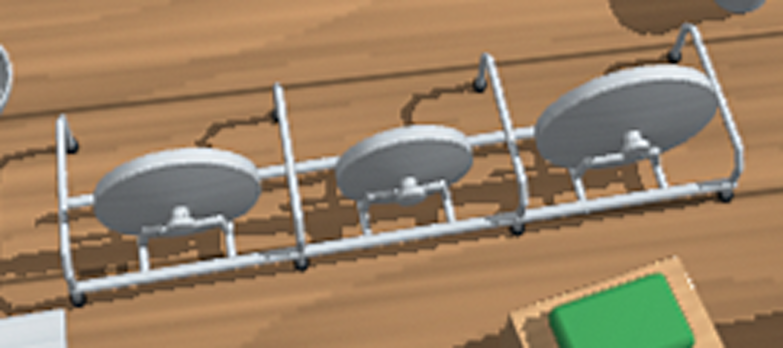

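The crops show the lids clearly: large in the left bay, small in the middle and medium in the right. I also have the rack's feet. Next I'll segment the pots by low saturation and fit their positions from both views.

```bash
cat > fit.py <<'E'
from h import *
import cv2
from scipy.optimize import least_squares
def comp(im,uv):
    hi=im.max(2).astype(int);lo=im.min(2).astype(int)
    m=((hi-lo)<0.22*hi).astype(np.uint8)
    m=cv2.morphologyEx(m,cv2.MORPH_OPEN,np.ones((3,3)))
    _,l,s,_=cv2.connectedComponentsWithStats(m,connectivity=4)
    i=l[int(uv[1]),int(uv[0])];x,y,w,h,a=s[i]
    return np.r_[x+(w-1)/2,y+(h-1)/2,w,h]
def fitpot(k,uvs,ims,x0=(600,0,0),w=1):
    obs={n:comp(ims[n],uv) for n,uv in uvs.items()}
    f=lambda p:np.concatenate([bbox(proj(n,POT[k]+p))-o for n,o in obs.items()])
    s=least_squares(f,x0,loss="soft_l1");return s.x,f(s.x),obs
E
cat > m2.py <<'E'
from fit import *
ims={n:optics.get_image(n) for n in CM}
for k,u in dict(small=dict(top=(439,278),scene=(206,238)),medium=dict(top=(328,266),scene=(321,230)),large=dict(top=(225,280),scene=(417,213))).items():
    p,r,o=fitpot(k,u,ims);print(k,p.round(1),r.round(1),{n:v.round() for n,v in o.items()})
ys=np.array([232.5,77.5,-77.5,-232.5])
tf=np.array([(81,252),(295,246),(508,239),(724,231)])/3.6+[220,110]-.4
sf=np.array([(674,56),(479,85),(277,117),(72,147)])/2.9+[200,290]-.4
sb=np.array([(725,195),(517,228),(302,263),(80,299)])/2.9+[200,290]-.4
tr=np.array([(75,174),(725,153)])/3.6+[220,110]-.4
L=lambda x,z:np.c_[0*ys+x,ys,0*ys+z]
def W(p,P):
    c,s=np.cos(p[2]),np.sin(p[2]);return P@np.array([[c,s,0],[-s,c,0],[0,0,1]])+[p[0],p[1],p[3]]
def f(p):
    a=(proj("top",W(p,L(-50,4)))-tf,proj("scene",W(p,L(-50,4)))-sf,proj("scene",W(p,L(69,4)))-sb)
    R=proj("top",W(p,np.array([[4,225,22.],[4,-225,22]])))
    d=np.array([R[0,1]-tr[0,1],R[1,1]-tr[1,1]])
    return np.concatenate([v.ravel() for v in a]+[d])
s=least_squares(f,[750,0,0,0],loss="soft_l1");print("rack",s.x.round(3));print(f(s.x).round(1))
for b,y in(("left",155),("mid",0),("right",-155)):
    for k,r in(("small",46),("medium",54),("large",62)):print(b,k,W(s.x,np.array([[-r,y,0.]])).round(1))
# bystanders on the stool from the top view: rough centres
def ray(uv,z):
    return least_squares(lambda q:proj("top",[q[0],q[1],z])[0]-uv,[600,0]).x.round()
for n,uv,z in(("tumbler",(210,196),60),("katori",(455,190),35),("soap",(381,277),20),("brush",(280,282),40),("red",(431,335),50),("purple",(225,353),60)):print(n,ray(uv,z))
# lids: apparent width of the disc at its measured place
for n,uv,w in(("left",(268,141),51),("mid",(330,141),38),("right",(392,137),45)):
    c=ray(uv,70);u=proj("top",[[c[0],c[1]+50,70],[c[0],c[1]-50,70]]);print(n,c,"diam",w*100/np.hypot(*(u[1]-u[0])))
E
python3 m2.py
```

```text
small [ 4.185e+02 -2.667e+02 -3.000e-01] [ 0.7 -0.1 -0.1  0.7  0.7  0.   0.  -0.9] {'top': array([438., 277.,  40.,  37.]), 'scene': array([206., 236.,  41.,  42.])}
medium [444.6  11.1   3.2] [ 0.2 -0.1 -0.7  0.4  0.2 -0.1 -0.9 -0.6] {'top': array([328., 266.,  44.,  44.]), 'scene': array([321., 232.,  45.,  48.])}
large [ 4.055e+02  2.634e+02 -1.000e-01] [ 0.5  0.1  0.1 -0.2  0.5 -0.   0.4 -0.4] {'top': array([225., 280.,  53.,  51.]), 'scene': array([418., 212.,  52.,  52.])}
rack [7.27505e+02 4.93500e+00 4.30000e-02 4.21000e-01]
[ 0.1  0.8  0.2  0.3  0.7  0.2  0.2  0.3  0.2 -0.4  0.3 -0.4  0.6 -1.1
 -0.5 -0.7  0.8  0.7  0.5  0.9  0.   0.9 -0.7  1.   0.3 -0. ]
left small [[6.748e+02 1.578e+02 4.000e-01]]
left medium [[6.668e+02 1.574e+02 4.000e-01]]
left large [[6.588e+02 1.571e+02 4.000e-01]]
mid small [[6.815e+02 2.900e+00 4.000e-01]]
mid medium [[6.736e+02 2.600e+00 4.000e-01]]
mid large [[6.656e+02 2.200e+00 4.000e-01]]
right small [[ 6.883e+02 -1.519e+02  4.000e-01]]
right medium [[ 6.803e+02 -1.523e+02  4.000e-01]]
right large [[ 6.723e+02 -1.526e+02  4.000e-01]]
tumbler [614. 306.]
katori [ 640. -310.]
soap [ 418. -123.]
brush [402. 129.]
red [ 276. -242.]
purple [229. 257.]
left [754. 163.] diam 127.91190975376277
mid [755.   8.] diam 95.20289897863664
right [ 766. -148.] diam 112.70991937217546
```

Heights check out: bases and rack are within 3 mm of z=0. Lid diameters also match (127.9 left, 95.2 middle, 112.7 right), so large→left, small→middle, medium→right. I'll start with the small pot and grip its rear wall.

```bash
python3 -m jog '[[0.62,-0.57,0,0,0,0,0.45],[0.62,-0.57,0,0,0,0,0.45],[0.62,-0.57,0,0,0,0,0.45],[0.62,-0.57,0,0,0,0,0.45],[0.62,-0.57,0,0,0,0,0.45],[0.62,-0.57,0,0,0,0,0.45],[0.62,-0.57,0,0,0,0,0.45],[0.62,-0.57,0,0,0,0,0.45],[0.62,-0.57,0,0,0,0,0.45],[0.62,-0.57,0,0,0,0,0.45],[0.62,-0.57,0,0,0,0,0.45],[0.62,-0.57,0,0,0,0,0.45],[0,0,0,0,0,0,0.45]]'
python3 -m jog '[[0,0,0,0,0,-1,0.45],[0,0,0,0,0,-1,0.45],[0,0,0,0,0,-1,0.45],[0,0,0,0,0,-1,0.45],[0,0,0,0,0,-1,0.45],[0,0,0,0,0,-1,0.45],[0,0,0,0,0,-1,0.45],[0,0,0,0,0,-1,0.45],[0,0,0,0,0,-1,0.45],[0,0,0,0,0,-1,0.45],[0,0,0,0,0,-1,0.45],[0,0,0,0,0,-1,0.45],[0,0,0,0,0,-0.65,0.45],[0,0,0,0,0,0,0.45],[0,0,0,0,0,0,0.45]]'
cat > st.py <<'E'
from h import *
from scipy.spatial.transform import Rotation as Ro
import sys
o=ctrl.get_obs();R=Ro.from_rotvec(o["orientation"]).as_matrix()
print("t",round(o["t"],2),"tcp",o["ee_pos"].round(1),"w",round(o["width"],1),"gf",round(o["grasp_force"],1),"F",o["ft_force"].round(1),"toolx",R[:,0].round(3),"toolz",R[:,2].round(3),"q6",o["qpos"][5].round(2))
if len(sys.argv)>3:
    t=np.array([float(v) for v in sys.argv[1:4]]);print("units",(R.T@(t-o["ee_pos"])/40).round(2))
E
python3 st.py 375.5 -266.7 24
```

```text
t: 2.7
ee_pos: [375.6, -266.0, 222.9]
orientation: [-3.117, -0.39, -0.001]
ft_force: [-0.6, 0.3, -0.5]
width: 39.4
grasp_force: 0.0
t: 4.2
ee_pos: [374.0, -268.8, 222.7]
orientation: [2.224, 2.218, -0.0]
ft_force: [0.6, -0.6, 0.3]
width: 39.7
grasp_force: 0.0
t 4.2 tcp [ 374.  -268.8  222.7] w 39.7 gf 0.0 F [ 0.6 -0.6  0.3] toolx [ 0.003  1.    -0.   ] toolz [ 0. -0. -1.] q6 -0.65
units [0.05 0.04 4.97]
```

```bash
python3 -m jog '[[0.05,0.04,0.7,0,0,0,0.45],[0,0,0.7,0,0,0,0.45],[0,0,0.7,0,0,0,0.45],[0,0,0.7,0,0,0,0.45],[0,0,0.6,0,0,0,0.45],[0,0,0.6,0,0,0,0.45],[0,0,0.5,0,0,0,0.45],[0,0,0.4,0,0,0,0.45],[0,0,0.07,0,0,0,0.45],[0,0,0,0,0,0,0.45],[0,0,0,0,0,0,0.45]]'; python3 st.py; python3 -c "
import cv2
from workcell import optics
cv2.imwrite('pics/g1.png',cv2.resize(optics.get_image('scene')[120:320,140:380],None,fx=3,fy=3)[:,:,::-1])"
```

```text
t: 5.3
ee_pos: [376.2, -266.8, 24.5]
orientation: [2.222, 2.22, 0.0]
ft_force: [0.3, 0.0, -0.2]
width: 39.8
grasp_force: 0.0
t 5.3 tcp [ 376.2 -266.8   24.5] w 39.8 gf 0.0 F [ 0.3  0.  -0.2] toolx [ 0.001  1.    -0.001] toolz [ 0.001 -0.001 -1.   ] q6 -0.64
```

View pics/g1.png

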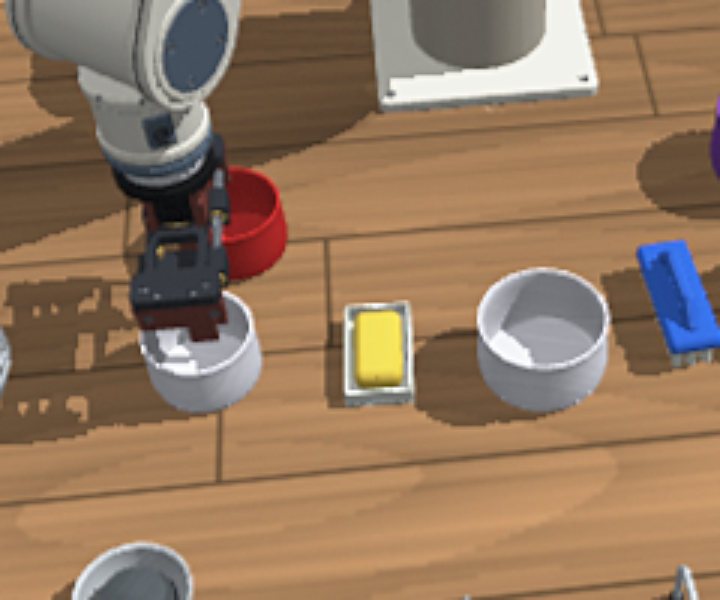

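The close crop shows the grey small pot at (200,355) with the inner finger inside its rear wall. The red look-alike behind it is clear. Closing now.

```bash
python3 -m jog '[[0,0,0,0,0,0,0.2],[0,0,0,0,0,0,0.15],[0,0,0,0,0,0,0.1],[0,0,0,0,0,0,0.05],[0,0,0,0,0,0,0],[0,0,0,0,0,0,0],[0,0,0,0,0,0,0],[0,0,0,0,0,0,0],[0,0,0,0,0,0,0]]'; python3 st.py 537 -200 24.5
```

```text
t: 6.25
ee_pos: [375.6, -266.3, 23.8]
orientation: [-2.221, -2.221, 0.0]
ft_force: [-0.8, 0.7, 1.2]
width: 4.9
grasp_force: 31.7
t 6.25 tcp [ 375.6 -266.3   23.8] w 4.9 gf 31.7 F [-0.8  0.7  1.2] toolx [0. 1. 0.] toolz [-0.  0. -1.] q6 -0.64
units [ 1.66  4.03 -0.02]
```

```bash
python3 -m jog '[[0.1,0.3,0,0,0,0,0],[0.2,0.5,0,0,0,0,0],[0.2,0.5,0,0,0,0,0],[0.2,0.5,0,0,0,0,0],[0.2,0.5,0,0,0,0,0],[0.2,0.5,0,0,0,0,0],[0.2,0.5,0,0,0,0,0],[0.2,0.4,0,0,0,0,0],[0.3,0.33,0,0,0,0,0],[0.5,0,0,0,0,0,0],[0.5,0,0,0,0,0,0],[0.5,0,0,0,0,0,0],[0.5,0,0,0,0,0,0],[0.5,0,0,0,0,0,0],[0.5,0,0,0,0,0,0],[0.5,0,0,0,0,0,0],[0.5,0,0,0,0,0,0],[0.5,0,0,0,0,0,0],[0.4,0,0,0,0,0,0],[0,0,0,0,0,0,0]]'; python3 st.py 638.5 2.9 24.5
cat > ck.py <<'E'
# where does the pot stand now? ck.py kind tcpx tcpy-offset guess
from fit import *
import sys
k=sys.argv[1];g=np.array([float(v) for v in sys.argv[2:4]])
ims={n:optics.get_image(n) for n in CM}
for n in CM:
    c=proj(n,[*g,5]).ravel()
    b=[(r["conf"],r["extent"]) for r in optics.masks_of("degchi_"+k,n)]
    b=[e for _,e in b if np.hypot(*(np.array(e[:2])-c))<25]
    print(n,"pred",bbox(proj(n,POT[k]+np.r_[g,0])).round(1),"net",[np.round(e,1) for e in b[:2]],"seg",comp(ims[n],c).round(1))
E
python3 ck.py small 580 3
```

```text
t: 8.25
ee_pos: [537.1, 3.5, 23.8]
orientation: [-2.219, -2.223, -0.0]
ft_force: [0.2, 1.0, -0.1]
width: 5.1
grasp_force: 31.3
t 8.25 tcp [537.1   3.5  23.8] w 5.1 gf 31.3 F [ 0.2  1.  -0.1] toolx [-0.002  1.     0.   ] toolz [ 0.  0. -1.] q6 -0.02
units [-0.02  2.54 -0.02]
scene pred [325.3 279.8  40.6  44.6] net [array([327.7, 283.6,  38.4,  38.3])] seg [325.5 277.   40.   51. ]
top pred [331.4 212.1  36.5  38.5] net [] seg [295.5 332.  194.  295. ]
```

```bash
python3 -m jog '[[0,0.3,0,0,0,0,0],[0,0.4,0,0,0,0,0],[0,0.4,0,0,0,0,0],[0,0.4,0,0,0,0,0],[0,0.4,0,0,0,0,0],[0,0.3,0,0,0,0,0],[0,0.15,0,0,0,0,0],[0,0,0,0,0,0,0]]'; python3 -m jog '[[0,0.05,0,0,0,0,0],[0,0.05,0,0,0,0,0],[0,0,0,0,0,0,0]]';python3 -m jog '[[0,0.05,0,0,0,0,0],[0,0.03,0,0,0,0,0],[0,0,0,0,0,0,0]]'
```

```text
t: 9.25
ee_pos: [632.0, 1.0, 23.8]
orientation: [2.222, 2.22, 0.001]
ft_force: [0.4, -0.4, 0.1]
width: 5.1
grasp_force: 30.3
t: 9.55
ee_pos: [634.9, 1.5, 23.8]
orientation: [-2.222, -2.221, -0.0]
ft_force: [-1.3, -0.5, -0.1]
width: 5.0
grasp_force: 30.4
t: 9.85
ee_pos: [638.9, 1.6, 23.8]
orientation: [2.221, 2.221, 0.001]
ft_force: [0.0, 0.2, -1.3]
width: 5.0
grasp_force: 30.4
```

```bash
python3 -m jog '[[0,0.04,0,0,0,0,0],[0,0,0,0,0,0,0],[0,0,0,0,0,0,0]]';python3 -m jog '[[0,0.03,0,0,0,0,0],[0,0,0,0,0,0,0],[0,0,0,0,0,0,0]]';
```

```text
t: 10.15
ee_pos: [639.3, 1.6, 23.8]
orientation: [-2.221, -2.22, 0.001]
ft_force: [-4.2, 0.3, 3.5]
width: 5.1
grasp_force: 30.5
t: 10.45
ee_pos: [639.4, 1.6, 23.7]
orientation: [-2.22, -2.219, 0.004]
ft_force: [-8.4, 1.0, 6.0]
width: 4.8
grasp_force: 30.5
```

```bash
python3 -m jog '[[0,-0.06,0,0,0,0,0],[0,0,0,0,0,0,0],[0,0,0,0,0,0,0.04],[0,0,0,0,0,0,0.08],[0,0,0,0,0,0,0.15],[0,0,0,0,0,0,0.15],[0,0,0,0,0,0,0.15]]';python3 -m jog '[[0,0.07,0,0,0,0,0.15],[0,0.05,0,0,0,0,0.15],[0,0,0,0,0,0,0.15]]';python3 -m jog '[[0,0.05,0,0,0,0,0.15],[0,0.03,0,0,0,0,0.15],[0,0,0,0,0,0,0.15]]'
```

```text
t: 11.15
ee_pos: [639.0, 1.5, 24.0]
orientation: [2.221, 2.221, 0.001]
ft_force: [0.2, -0.5, -0.1]
width: 13.3
grasp_force: 0.0
t: 11.45
ee_pos: [643.2, 1.5, 23.8]
orientation: [-2.221, -2.221, 0.001]
ft_force: [-1.5, 0.6, 2.3]
width: 13.3
grasp_force: 1.1
t: 11.75
ee_pos: [643.5, 1.5, 23.7]
orientation: [-2.218, -2.218, 0.007]
ft_force: [-10.4, -0.5, 9.6]
width: 13.3
grasp_force: 5.5
```

```bash
python3 -m jog '[[0,-0.17,0,0,0,0,0.2],[0,0,0,0,0,0,0.2],[0,0,-0.5,0,0,0,0.2],[0,0,-0.8,0,0,0,0.3],[0,0,-0.8,0,0,0,0.45],[0,0,-0.5,0,0,0,0.45],[0.04,-0.9,0,0,0,0,0.45],[0.04,-0.9,0,0,0,0,0.45],[0.04,-0.9,0,0,0,0,0.45],[0.04,-0.9,0,0,0,0,0.45],[0.04,-0.9,0,0,0,0,0.45],[0.04,-0.9,0,0,0,0,0.45],[0,-0.75,0,0,0,0,0.45],[0,0,0,0,0,0,0.45],[0,0,0,0,0,0,0.45]]'; python3 st.py 394.6 11.1 27; python3 ck.py small 681.5 2.9; python3 ck.py medium 444.6 11.1
```

```text
t: 13.25
ee_pos: [395.0, 11.2, 128.4]
orientation: [2.221, 2.22, 0.003]
ft_force: [0.4, -0.7, -0.2]
width: 39.4
grasp_force: 0.0
t 13.25 tcp [395.   11.2 128.4] w 39.4 gf 0.0 F [ 0.4 -0.7 -0.2] toolx [0. 1. 0.] toolz [ 0.002  0.    -1.   ] q6 -0.0
units [-0.   -0.02  2.54]
scene pred [331.6 318.8  43.3  47.8] net [array([334. , 319.6,  40.2,  45.6]), array([338.3, 345.1, 238.2,  99.1])] seg [337.5 345.  238.   99. ]
top pred [331.7 172.8  36.2  39. ] net [array([330.6, 173.6,  36.9,  36.1])] seg [331.5 172.   36.   39. ]
scene pred [321.1 233.2  44.   47.3] net [array([320. , 232.3,  42.4,  47.6])] seg [321.  232.5  45.   48. ]
top pred [327.7 265.4  43.2  44.3] net [] seg [285.  359.5 223.  240. ]
```

Small is home. The top segmentation, [331.5 172 36 39], matches the prediction. Now the medium pot.

```bash
python3 -m jog '[[0,0,0.7,0,0,0,0.45],[0,0,0.7,0,0,0,0.45],[0,0,0.6,0,0,0,0.45],[0,0,0.4,0,0,0,0.45],[0,0,0.14,0,0,0,0.45],[0,0,0,0,0,0,0.45]]';python3 -m jog '[[0,0,0,0,0,0,0.2],[0,0,0,0,0,0,0.15],[0,0,0,0,0,0,0.1],[0,0,0,0,0,0,0.05],[0,0,0,0,0,0,0],[0,0,0,0,0,0,0],[0,0,0,0,0,0,0],[0,0,0,0,0,0,0],[0,0,0,0,0,0,0]]'; python3 st.py 520 11 27
```

```text
t: 14.25
ee_pos: [393.5, 11.2, 25.7]
orientation: [-2.221, -2.22, 0.002]
ft_force: [0.3, 0.1, 0.3]
width: 39.5
grasp_force: 0.0
t: 15.15
ee_pos: [393.0, 11.1, 26.5]
orientation: [-2.221, -2.221, 0.002]
ft_force: [-3.3, -0.4, 7.4]
width: 5.1
grasp_force: 29.7
t 15.15 tcp [393.   11.1  26.5] w 5.1 gf 29.7 F [-3.3 -0.4  7.4] toolx [ 0.  1. -0.] toolz [-0.002 -0.    -1.   ] q6 -0.0
units [-0.    3.18 -0.02]
```

```bash
python3 -m jog '[[0,0.3,0,0,0,0,0],[0,0.5,0,0,0,0,0],[0,0.5,0,0,0,0,0],[0,0.5,0,0,0,0,0],[0,0.5,0,0,0,0,0],[0,0.4,0,0,0,0,0],[-0.2,0.3,0,0,0,0,0],[-0.4,0.15,0,0,0,0,0],[-0.5,0.1,0,0,0,0,0],[-0.5,0.1,0,0,0,0,0],[-0.5,0.1,0,0,0,0,0],[-0.5,0.1,0,0,0,0,0],[-0.5,0.1,0,0,0,0,0],[-0.5,0,0,0,0,0,0],[-0.38,0,0,0,0,0,0],[-0.1,0,0,0,0,0,0],[0,0,0,0,0,0,0],[0,0,0,0,0,0,0]]'; python3 st.py 629 -152.3 26.5; python3 ck.py medium 588 -152
```

```text
t: 16.95
ee_pos: [539.4, -151.5, 26.1]
orientation: [-2.221, -2.221, 0.0]
ft_force: [0.5, 0.4, -2.9]
width: 5.4
grasp_force: 30.0
t 16.95 tcp [ 539.4 -151.5   26.1] w 5.4 gf 30.0 F [ 0.5  0.4 -2.9] toolx [0. 1. 0.] toolz [-0.001  0.    -1.   ] q6 -0.3
units [-0.02  2.24 -0.01]
scene pred [256.4 288.8  50.3  52.7] net [array([255. , 291.9,  48.3,  49.3])] seg [256.5 268.5  50.   96. ]
top pred [393.  209.2  44.6  45.1] net [] seg [359.5 326.  230.  307. ]
```

```bash
python3 -m jog '[[0,0.3,0,0,0,0,0],[-0.02,0.4,0,0,0,0,0],[0,0.4,0,0,0,0,0],[0,0.4,0,0,0,0,0],[0,0.3,0,0,0,0,0],[0,0.2,0,0,0,0,0],[0,0.08,0,0,0,0,0],[0,0,0,0,0,0,0]]'; python3 -m jog '[[0,0.05,0,0,0,0,0],[0,0.03,0,0,0,0,0],[0,0,0,0,0,0,0]]';python3 -m jog '[[0,0.05,0,0,0,0,0],[0,0,0,0,0,0,0],[0,0,0,0,0,0,0]]';python3 -m jog '[[0,0.05,0,0,0,0,0],[0,0,0,0,0,0,0],[0,0,0,0,0,0,0]]'
```

```text
t: 17.95
ee_pos: [623.1, -152.7, 26.1]
orientation: [-2.221, -2.221, 0.0]
ft_force: [-0.6, -0.0, -4.1]
width: 4.9
grasp_force: 30.0
t: 18.25
ee_pos: [626.1, -153.0, 26.4]
orientation: [-2.222, -2.221, 0.0]
ft_force: [-0.2, -0.1, -2.5]
width: 5.2
grasp_force: 30.0
t: 18.55
ee_pos: [628.2, -152.9, 26.3]
orientation: [2.222, 2.221, 0.0]
ft_force: [-0.6, -0.5, -2.7]
width: 5.1
grasp_force: 30.0
t: 18.85
ee_pos: [629.4, -152.8, 26.0]
orientation: [-2.221, -2.22, 0.001]
ft_force: [-4.3, 0.4, -2.4]
width: 5.3
grasp_force: 30.0
```

Contact. I'll release with a slight back-off, then nudge at rail height with the outer finger.

```bash
python3 -m jog '[[0,-0.03,0,0,0,0,0],[0,0,0,0,0,0,0],[0,0,0,0,0,0,0.04],[0,0,0,0,0,0,0.08],[0,0,0,0,0,0,0.15],[0,0,0,0,0,0,0.15],[0,0,0,0,0,0,0.15]]';python3 -m jog '[[0,0.07,0,0,0,0,0.15],[0,0.05,0,0,0,0,0.15],[0,0,0,0,0,0,0.15]]';python3 -m jog '[[0,0.05,0,0,0,0,0.15],[0,0.0,0,0,0,0,0.15],[0,0,0,0,0,0,0.15]]'
```

```text
t: 19.55
ee_pos: [629.6, -153.0, 26.7]
orientation: [2.221, 2.22, 0.001]
ft_force: [1.0, -0.5, 0.6]
width: 13.0
grasp_force: 0.0
t: 19.85
ee_pos: [633.4, -152.9, 26.2]
orientation: [-2.221, -2.22, 0.001]
ft_force: [-4.0, -0.8, 3.8]
width: 13.3
grasp_force: 1.7
t: 20.15
ee_pos: [633.7, -152.8, 26.1]
orientation: [-2.219, -2.219, 0.004]
ft_force: [-8.6, -0.3, 7.2]
width: 13.1
grasp_force: 4.3
```

```bash
python3 -m jog '[[0,-0.15,0,0,0,0,0.2],[0,0,0,0,0,0,0.2],[0,0,-0.5,0,0,0,0.2],[0,0,-0.8,0,0,0,0.3],[0,0,-0.8,0,0,0,0.45],[0,0,-0.5,0,0,0,0.45],[0.87,-0.59,0,0,0,0,0.45],[0.87,-0.59,0,0,0,0,0.45],[0.87,-0.59,0,0,0,0,0.45],[0.87,-0.59,0,0,0,0,0.45],[0.87,-0.59,0,0,0,0,0.45],[0.87,-0.59,0,0,0,0,0.45],[0.87,-0.59,0,0,0,0,0.45],[0.87,-0.59,0,0,0,0,0.45],[0.87,-0.59,0,0,0,0,0.45],[0.87,-0.59,0,0,0,0,0.45],[0.87,-0.59,0,0,0,0,0.45],[0.87,-0.59,0,0,0,0,0.45],[0,0,0,0,0,0,0.45],[0,0,0,0,0,0,0.45]]'; python3 st.py 347.5 263.4 30; python3 ck.py medium 680.3 -152.3; python3 ck.py large 405.5 263.4
```

```text
t: 22.15
ee_pos: [346.7, 265.8, 130.5]
orientation: [2.218, 2.224, 0.002]
ft_force: [-0.7, -0.2, 0.2]
width: 39.6
grasp_force: 0.0
t 22.15 tcp [346.7 265.8 130.5] w 39.6 gf 0.0 F [-0.7 -0.2  0.2] toolx [-0.003  1.     0.001] toolz [ 0.001  0.001 -1.   ] q6 0.62
units [-0.06  0.02  2.51]
scene pred [258.1 325.3  53.2  56.2] net [array([257. , 320.9,  50. ,  50.9])] seg [337.5 345.  238.   99. ]
top pred [392.9 173.4  44.2  45.6] net [array([396.1, 172.7,  45.4,  49.3])] seg [319.5 239.5 640.  480. ]
scene pred [418.  211.5  52.4  51.6] net [array([418.9, 215.6,  52.5,  47.8])] seg [417.5 211.5  52.   52. ]
top pred [225.5 280.1  53.2  50.8] net [array([232.2, 279.7,  39.8,  52.8])] seg [215.5 367.  146.  225. ]
```

```bash
python3 -m jog '[[-0.06,0.02,0.6,0,0,0,0.45],[0,0,0.7,0,0,0,0.45],[0,0,0.6,0,0,0,0.45],[0,0,0.4,0,0,0,0.45],[0,0,0.2,0,0,0,0.45],[0,0,0,0,0,0,0.45]]';python3 -m jog '[[0,0,0,0,0,0,0.2],[0,0,0,0,0,0,0.15],[0,0,0,0,0,0,0.1],[0,0,0,0,0,0,0.05],[0,0,0,0,0,0,0],[0,0,0,0,0,0,0],[0,0,0,0,0,0,0],[0,0,0,0,0,0,0],[0,0,0,0,0,0,0]]'; python3 st.py 520 157.1 30
```

```text
t: 23.15
ee_pos: [347.2, 261.8, 29.5]
orientation: [-2.222, -2.22, 0.003]
ft_force: [-0.8, 0.4, -0.6]
width: 39.6
grasp_force: 0.0
t: 24.05
ee_pos: [347.4, 262.3, 30.5]
orientation: [-2.222, -2.221, 0.0]
ft_force: [-1.3, -0.7, 6.3]
width: 4.8
grasp_force: 29.3
t 24.05 tcp [347.4 262.3  30.5] w 4.8 gf 29.3 F [-1.3 -0.7  6.3] toolx [ 0.  1. -0.] toolz [-0. -0. -1.] q6 0.62
units [-2.63  4.32  0.01]
```

```bash
python3 -m jog '[[0,0.3,0,0,0,0,0],[0,0.5,0,0,0,0,0],[0,0.5,0,0,0,0,0],[0,0.45,0,0,0,0,0],[-0.2,0.3,0,0,0,0,0],[-0.35,0.35,0,0,0,0,0],[-0.4,0.35,0,0,0,0,0],[-0.4,0.35,0,0,0,0,0],[-0.4,0.35,0,0,0,0,0],[-0.4,0.35,0,0,0,0,0],[-0.3,0.3,0,0,0,0,0],[-0.18,0.22,0,0,0,0,0],[0,0,0,0,0,0,0],[0,0,0,0,0,0,0]]'; python3 st.py 600.8 157.1 30; python3 ck.py large 578 157
```

```text
t: 25.45
ee_pos: [520.9, 156.6, 30.2]
orientation: [2.221, 2.22, 0.001]
ft_force: [1.1, -2.7, -0.5]
width: 4.9
grasp_force: 30.2
t 25.45 tcp [520.9 156.6  30.2] w 4.9 gf 30.2 F [ 1.1 -2.7 -0.5] toolx [ 0.  1. -0.] toolz [ 0.001 -0.    -1.   ] q6 0.27
units [0.01 2.   0.01]
scene pred [392.1 270.6  57.   58.1] net [array([390.1, 274.1,  55.8,  53.9])] seg [391. 262.  57.  77.]
top pred [269.8 211.8  50.9  51.8] net [array([279.6, 204.9,  39.6,  43.2])] seg [249.5 331.5 260.  296. ]
```

```bash
python3 -m jog '[[0.01,0.3,0,0,0,0,0],[0.02,0.4,0,0,0,0,0],[0,0.4,0,0,0,0,0],[0,0.3,0,0,0,0,0],[0,0.2,0,0,0,0,0],[0,0.15,0,0,0,0,0],[0,0,0,0,0,0,0]]'; python3 -m jog '[[0,0.05,0,0,0,0,0],[0,0.05,0,0,0,0,0],[0,0,0,0,0,0,0]]';python3 -m jog '[[0,0.05,0,0,0,0,0],[0,0.03,0,0,0,0,0],[0,0,0,0,0,0,0]]';python3 -m jog '[[0,0.05,0,0,0,0,0],[0,0,0,0,0,0,0],[0,0,0,0,0,0,0]]'
```

```text
t: 26.35
ee_pos: [589.1, 158.7, 30.2]
orientation: [-2.22, -2.22, 0.004]
ft_force: [-4.9, -0.5, 6.4]
width: 5.0
grasp_force: 30.0
t: 26.65
ee_pos: [591.2, 158.6, 30.2]
orientation: [-2.219, -2.219, 0.008]
ft_force: [-10.3, -0.2, 12.8]
width: 4.9
grasp_force: 30.1
t: 26.95
ee_pos: [594.4, 158.6, 30.2]
orientation: [-2.219, -2.219, 0.008]
ft_force: [-9.3, 0.9, 11.0]
width: 4.9
grasp_force: 30.1
t: 27.25
ee_pos: [596.5, 158.5, 30.2]
orientation: [-2.219, -2.219, 0.007]
ft_force: [-9.5, -0.0, 10.5]
width: 4.7
grasp_force: 30.1
```

```bash
python3 -c "
import cv2,numpy as np
from workcell import optics
a=cv2.resize(optics.get_image('scene')[230:370,330:500],None,fx=4,fy=4,interpolation=2);b=cv2.resize(optics.get_image('top')[110:250,220:310],None,fx=4,fy=4,interpolation=2)
c=np.hstack([a,b]);c=cv2.resize(c,(800,int(c.shape[0]*800/c.shape[1])));cv2.imwrite('pics/L.png',c[:,:,::-1])"; python3 ck.py large 655 157; python3 st.py
```

```text
scene pred [400.  299.1  60.   61.3] net [array([398.8, 301.9,  59.4,  54.5])] seg [337.5 323.5 238.  142. ]
top pred [270.4 181.8  50.5  52.2] net [array([290.5, 179.7,   9.4,  35.7])] seg [245.5 304.5 268.  350. ]
t 27.55 tcp [596.5 158.5  30.2] w 4.8 gf 30.1 F [-9.9  0.2 10.3] toolx [ 0.     1.    -0.001] toolz [-0.006 -0.001 -1.   ] q6 0.24
```

View pics/L.png

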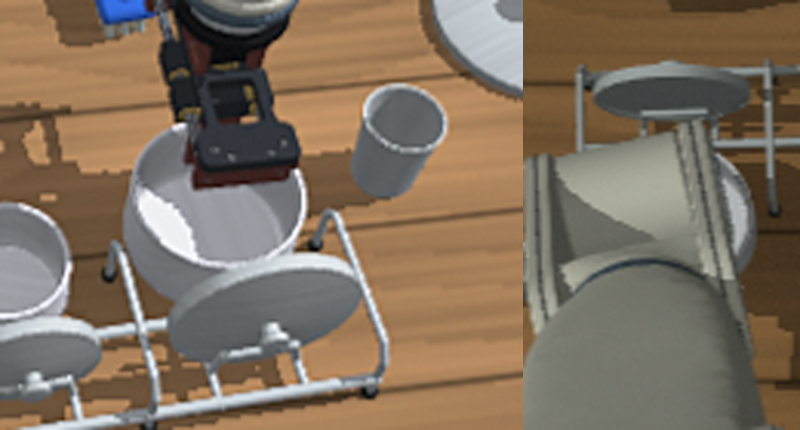

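Pot upright and clear of both loops, with about 4 mm left to the rail. Continuing gently.

```bash
python3 -m jog '[[0,0.04,0,0,0,0,0],[0,0,0,0,0,0,0],[0,0,0,0,0,0,0]]';python3 -m jog '[[0,0.04,0,0,0,0,0],[0,0,0,0,0,0,0],[0,0,0,0,0,0,0]]';python3 -m jog '[[0,0.04,0,0,0,0,0],[0,0,0,0,0,0,0],[0,0,0,0,0,0,0]]'
```

```text
t: 27.85
ee_pos: [598.0, 158.5, 30.2]
orientation: [-2.219, -2.219, 0.008]
ft_force: [-9.6, -1.1, 11.9]
width: 4.9
grasp_force: 30.1
t: 28.15
ee_pos: [599.6, 158.5, 30.2]
orientation: [-2.219, -2.219, 0.008]
ft_force: [-10.9, -0.1, 10.9]
width: 4.7
grasp_force: 30.1
t: 28.45
ee_pos: [601.2, 158.6, 30.2]
orientation: [-2.219, -2.219, 0.008]
ft_force: [-10.2, -0.5, 11.2]
width: 4.6
grasp_force: 30.1
```

```bash
python3 -c "
import cv2,numpy as np
from workcell import optics
i=optics.get_image('scene');o=cv2.imread('pics/scene0.png')[:,:,::-1]
a=cv2.resize(i[270:370,360:480],None,fx=3.3,fy=3.3,interpolation=2);b=cv2.resize(np.ascontiguousarray(o[270:370,360:480]),None,fx=3.3,fy=3.3,interpolation=2)
cv2.imwrite('pics/L2.png',np.hstack([a,b])[:,:,::-1])"; python3 ck.py large 659 157
```

```text
scene pred [400.5 300.6  60.2  61.5] net [array([398.9, 302.4,  58.1,  50. ])] seg [337.5 324.  238.  141. ]
top pred [270.5 180.2  50.5  52.2] net [array([291.4, 175.2,  13.8,  36.5])] seg [245.5 304.5 268.  350. ]
```

View pics/L2.png

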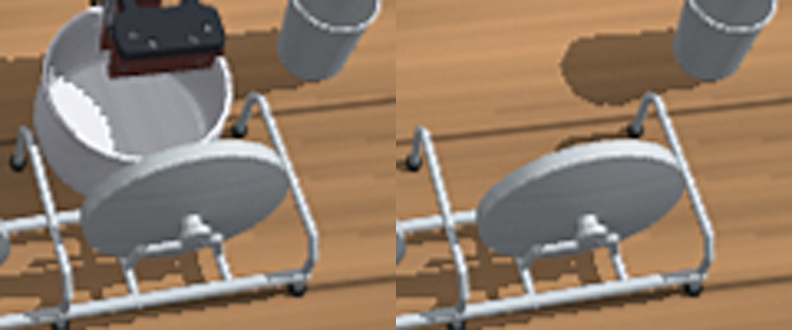

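The lid is unmoved and nothing is trapped. The steady 10 N looks like sliding friction under a slight downward press. I'll raise the tool 1 mm to unload it and keep going.

```bash
python3 -c "
from h import *
for x in (653,656,659,662):
    r=proj('scene',POT['large'][146:]+np.array([x,157,0]));print(x,bbox(r).round(1),r.max(0).round(1))"; python3 -m jog '[[0,0,-0.02,0,0,0,0],[0,0,0,0,0,0,0]]';python3 -m jog '[[0,0.03,0,0,0,0,0],[0,0,0,0,0,0,0],[0,0,0,0,0,0,0]]';python3 -m jog '[[0,0.03,0,0,0,0,0],[0,0,0,0,0,0,0],[0,0,0,0,0,0,0]]'
```

```text
653 [401.2 291.9  57.2  48.4] [429.8 316. ]
656 [401.5 293.1  57.3  48.5] [430.2 317.3]
659 [401.8 294.2  57.4  48.7] [430.6 318.6]
662 [402.2 295.4  57.6  48.9] [431.  319.9]
t: 28.9
ee_pos: [601.7, 158.6, 30.2]
orientation: [-2.219, -2.219, 0.006]
ft_force: [-7.2, 0.1, 2.4]
width: 4.9
grasp_force: 29.9
t: 29.2
ee_pos: [601.7, 158.6, 30.2]
orientation: [-2.218, -2.218, 0.009]
ft_force: [-10.4, 1.3, 6.3]
width: 4.7
grasp_force: 29.9
t: 29.5
ee_pos: [601.8, 158.6, 30.2]
orientation: [-2.217, -2.217, 0.012]
ft_force: [-13.4, 0.8, 9.1]
width: 4.7
grasp_force: 30.0
```

It stops at 601.7 with the force rising, so it's on the rail. Release and nudge.

```bash
python3 -m jog '[[0,-0.08,0,0,0,0,0],[0,0,0,0,0,0,0],[0,0,0,0,0,0,0.04],[0,0,0,0,0,0,0.08],[0,0,0,0,0,0,0.15],[0,0,0,0,0,0,0.15],[0,0,0,0,0,0,0.15]]';python3 -m jog '[[0,0.07,0.05,0,0,0,0.15],[0,0.05,0.05,0,0,0,0.15],[0,0,0,0,0,0,0.15]]';python3 -m jog '[[0,0.05,0,0,0,0,0.15],[0,0.0,0,0,0,0,0.15],[0,0,0,0,0,0,0.15]]'
```

```text
t: 30.2
ee_pos: [604.7, 158.5, 31.6]
orientation: [2.221, 2.22, 0.003]
ft_force: [0.0, -0.2, -0.2]
width: 12.9
grasp_force: 0.0
t: 30.5
ee_pos: [605.6, 157.9, 26.6]
orientation: [-2.219, -2.218, 0.008]
ft_force: [-9.2, -1.2, 6.1]
width: 13.8
grasp_force: 4.6
t: 30.8
ee_pos: [605.8, 157.9, 26.5]
orientation: [-2.218, -2.217, 0.012]
ft_force: [-13.5, -0.0, 11.6]
width: 13.5
grasp_force: 7.4
```

```bash
python3 -m jog '[[0,-0.2,0,0,0,0,0.2],[0,0,0,0,0,0,0.2],[0,0,-0.4,0,0,0,0.2],[0,0,-0.8,0,0,0,0.3],[0,0,-0.8,0,0,0,0.45],[0,0,-0.8,0,0,0,0.45],[0,-0.9,-0.6,0,0,0,0.45],[0,-0.9,-0.6,0,0,0,0.45],[0,-0.9,0,0,0,0,0.45],[0,-0.9,0,0,0,0,0.45],[0,-0.9,0,0,0,0,0.45],[0,-0.9,0,0,0,0,0.45],[0,-0.6,0,0,0,0,0.45],[0,0,0,0,0,0,0.45],[0,0,0,0,0,0,0.45]]'; python3 ck.py large 658.8 157.1;python3 ck.py small 681.5 2.9;python3 ck.py medium 680.3 -152.3; python3 -c "
import cv2,numpy as np
from workcell import optics
cv2.imwrite('pics/end.png',optics.get_image('top')[:,:,::-1]);
b=cv2.resize(optics.get_image('scene')[250:420,190:470],None,fx=2.8,fy=2.8,interpolation=2);cv2.imwrite('pics/end2.png',b[:,:,::-1])"
```

```text
t: 32.3
ee_pos: [363.8, 158.9, 188.3]
orientation: [2.22, 2.221, 0.005]
ft_force: [0.8, -0.3, -0.2]
width: 39.5
grasp_force: 0.0
scene pred [400.5 300.5  60.2  61.5] net [array([399.6, 301.4,  55.5,  52.1])] seg [337.5 332.5 238.  124. ]
top pred [270.4 180.3  50.5  52.2] net [array([271.8, 178.3,  46.5,  54. ])] seg [273.5 167.5  74.   76. ]
scene pred [331.6 318.8  43.3  47.8] net [array([332.2, 319.5,  42.8,  44.4])] seg [337.5 332.5 238.  124. ]
top pred [331.7 172.8  36.2  39. ] net [array([332.1, 172.8,  35.5,  39.4])] seg [331.5 172.   36.   39. ]
scene pred [258.1 325.3  53.2  56.2] net [array([256.1, 321.6,  48.9,  47.6])] seg [337.5 332.  238.  123. ]
top pred [392.9 173.4  44.2  45.6] net [array([395.4, 172.6,  49.6,  48.5])] seg [319.5 239.5 640.  480. ]
```

View pics/end.png

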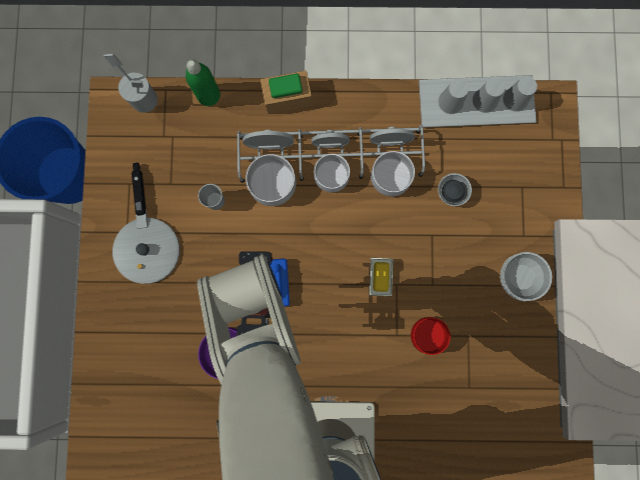

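View pics/end2.png

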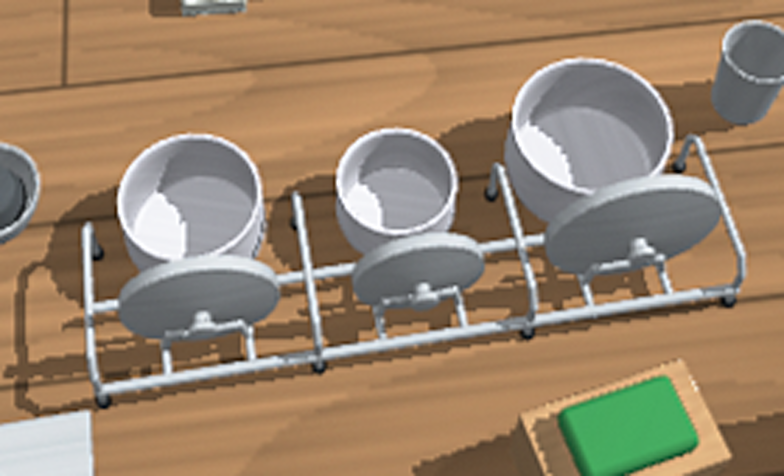

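The end pictures show large at (271,180), small at (332,172) and medium at (393,173). All three are upright in front of their own lids, match the predicted home positions, and the lids and bystanders in view haven't moved. Handing in.

```bash
python3 -c "
from workcell import ctrl
print(ctrl.close_job())"
```

```text
the job is handed in; nothing more can be done
None
```

I slid the large degchi into the left bay, the small into the middle and the medium into the right, each upright against the rail in front of its matching lid, and handed the job in at about 32 s.

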